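# Shut the lever arch file

## Task

An open lever arch file lies on the desk with an eraser lying where its lever has to come down. Without picking anything up, first push the eraser at least 6 cm aside so that it lies flat and clear of the lever, then push the upright lever over past its centre until it snaps down fully shut. Leave everything else where it is.

Things in the scene. Friction and masses are not known exactly. Their poses are not given: they have to be found in the camera images.
- file: Teal lever arch file (dark grey inside), open flat on the table, fixed. Origin on the table under the middle of its metal mechanism; x along the spine, y across, z up; -x, the lever end, points roughly at the robot. Boards 3 mm thick, x -157 to 157 mm, y -244 (edge of back cover) to 398 mm (edge of front cover), spine y 41 to 113. Steel plate under the mechanism: x -105 to 60, y -28 to 28, top 7 mm up.
- near_post (a point): Top of the fixed steel post nearer the lever: 7 mm thick, 48 mm above the table, at x = -40, y = -20 mm in the file's frame. A like post stands at x = 40, y = -20.
- near_arch (a point): Foot of the steel arch nearer the lever, at x = -40, y = 20 mm in the file's frame, 12 mm above the table; another at x = 40. The arches are hinged there; with the lever open they lean away to +y, up to 69 mm above the table. The lever drives them: as it closes they swing to -y onto the posts.
- lever_pin (a point): Cross pin (along the file's y) about which the lever turns: x = -90, y = 0 mm in the file's frame, 17 mm above the table, between two small steel cheeks 31 mm apart over their outsides, 24 mm high above the table. The spring strut runs from it along y = 0 to an anchor at x = -55 mm, nowhere more than 30 mm above the table.
- lever (a joint): Lever angle, rad. 0: open, at rest, standing up and leaning 20 degrees inward (to the file's +x). 2.0: shut, lying along the file's -x, 5 degrees below level. A spring pushes it away from its centre at 0.95 and holds it at either end: leaving the open stop takes about 0.3 N m (6 N at the tip); past the centre it snaps to the other end by itself if nothing is in the way.
- lever_tip (a point): Centre of the lever's tip, a red roll 28 mm long (along the file's y), 10 mm thick, 55 mm from the pin; it moves with the lever. In the file's frame: open x = -71, y = 0 mm, 69 mm above the table; shut x = -145, y = 0, 13 mm above the table. The rest of the lever is a steel bar 16 mm wide, 3 mm thick.
- eraser_mid (a point): Centre of a loose white eraser with a blue sleeve, a block 24 x 50 x 18 mm (its x, y, z), 30 g; it lies flat on the back cover where the lever has to come down, its long side roughly across the file (along the file's y), and stops the lever from shutting while it is there.
- notes_mid (a point): Bystander, loose: a 76 x 76 x 22 mm block of pink and yellow sticky notes lying on the back cover; this point is half-way up on its middle axis.
- stapler_mid (a point): Bystander, loose: a red and black stapler, 135 x 36 x 55 mm, on the back cover; this point is half-way up on its middle axis.
- clip_jar_mid (a point): Bystander, loose: a white round jar with a blue cap, 60 mm across and 60 mm high, standing on the front cover; this point is half-way up on its middle axis.
- marker_mid (a point): Bystander, loose: a square-bodied yellow marker with a black end, 125 x 16 x 16 mm, lying on the front cover; this point is half-way up on its middle axis.
- mug_mid (a point): Bystander, loose: a white coffee mug, 80 mm across and 95 mm high, standing on the front cover or near the spine; this point is half-way up on its middle axis.
Things that resemble listed ones, but are neither listed nor needed, are in the scene too. Of the things that look like the part that bears eraser_mid, the largest one is meant.

How it is judged:
By the outcome, as a careful person would: the job done as asked, in the order asked, and still so for the second after the job is handed in, with the robot touching nothing.
It also fails if it takes over 40 s, if anything falls off the work surface, if the arm or the gripper's body presses on something with over 40 N, if the wrist force passes 120 N, or if a joint passes its speed limit or range.

## Robot

A 7-joint arm with a two-finger parallel gripper is mounted at the origin on the work surface. World frame = base frame: x ahead of the robot, y to its left, z up, the work surface at z = 0. Lengths are in m, angles in rad, forces in N, time in s.
With the tool pointing down it reaches from about 0.425 to 0.875 m from the base axis. Payload 8.4 kg.
Tool frame: the origin (TCP) lies between the finger pads; the fingertips stand 8 mm ahead of it and the grasp point (between the pads) lies 11 mm behind it; z points along the fingers, y is the line along which they close (so a half turn about z gives the same grasp; the last joint's range is limited). The gripper opens to 85 mm and grips with 20 to 120 N. Pads are 22 mm wide; open, the fingers measure 114 mm over their backs; the gripper's body (76 mm by 85 mm) begins 54 mm behind the grasp point. The pads swing forward as they close: fully open they stand 13 mm farther back than shut.
Start: joints at [-1.426, 0.333, 0.04, 1.465, -0.013, 1.343, -0.059], TCP at [0.157, 0.631, 0.239] pointing down, gripper open.
Joint ranges: [-2.58, 2.58], [-0.38, 2.09], [-1.3, 1.39], [0.25, 2.4], [-1.5, 4.64], [0.08, 2.09], [-2.65, 2.65]. Speed limits (rad/s): [2.22, 2.22, 2.79, 2.79, 3.14, 3.14, 3.14].

## Interface

Orientations are given as a unit quaternion [w, x, y, z].
In Python, from workcell import robot gives the robot as it stands.
- The arm moves only by the tool move_arm, never from a script. Its argument "steps" is one flat list of numbers, 4 for each row, row after row: the shift along the tool's x, y, z in m, then the turn about the tool's z in degrees. A call has 1 to 8 rows; each row shifts and turns the commanded pose from where the row before left it, along the tool's axes as they then stand; what a row does not reach is not made up. A row lasts 1/10 s, in which the tool goes at most 50 mm and 8.59 degrees, less where a joint would pass 70% of its speed; a pose out of reach is approached as far as the arm can. A call with a gripper value outside its range is refused whole. "grip" is the finger opening in m, from 0 to 0.0854, set as the call begins (left out, the last holds). The fingers move at their own pace and stop on an object; "grip_force" is the grip in N (left out, the last holds). Time passes only in rows, so rows that do not move let the fingers close. It gives the time, the measured TCP pose, the force, the opening and the grip force at its end, in the units of the state.
- robot.state(): the state, without advancing time (a new reading comes with each control period).
- robot.snapshot(name): name is "scene" or "side" or "wrist"; returns a dict with "frame" (480x640x3 uint8, red, green, blue), "fov_y" (degrees; the focal length in pixels is half the picture's height over the tangent of half this angle, whatever the lens; pixels are square), "cx", "cy" (the principal point, pixels), "position" and "rotation" of the camera in the world. Camera axes: x right, y down, z forward; pixel columns grow to the right and rows downward; lengths in m; the calibration is good to about 2 mm. A picture is of the moment at which its call begins. There is no depth.
- robot.sign_off(): hands the job in; it is judged then, once.
The state is a dict: "time": time; "q": joint angles; "joint_vel": joint speeds; "joint_torque": joint torques, N m; "tool_pos": TCP position; "orientation": TCP orientation; "wrist_force": force on the tool from outside, world axes, zero at the start; "wrist_torque": the same for the moment, N m; "gripper_width": finger opening in m; "finger_force": force on a finger pad.
Only numpy, scipy, OpenCV 4.12 (cv2) and the standard library are available. Lean on these libraries where they do the work, as an engineer would, in place of code of your own. Each camera call takes 0.05 s, during which the arm holds its last target. There are 200 camera calls.

## Working session

There is one attempt and no reset: what is moved stays moved. The work goes in short steps, Python scripts to look and compute and a tool call to move; the robot and the scene stay as the last step left them, time stands still between calls to the robot, and variables do not carry over. Pictures are saved under pics/ and viewed, at most 10 in all, crops included, and the job is handed in when it is done.

Besides the shell and the picture viewer there is one more tool, called as a command line: name --argument value ..., lists and objects as JSON in quotes. move_arm: Moves the arm, as the interface text tells. Its arguments: {"type":"object","properties":{"steps":{"type":"array","items":{"type":"number"}},"grip":{"type":"number"},"grip_force":{"type":"number"}},"required":["steps"]}

```bash
mkdir -p pics; cat > h.py <<'E'
import numpy as np, cv2, pickle
from workcell import robot
def snap(n,tag):
    s=robot.snapshot(n); pickle.dump(s,open(f'pics/{tag}.pkl','wb'))
    cv2.imwrite(f'pics/{tag}.png',s['frame'][:,:,::-1]); return s
def load(tag): return pickle.load(open(f'pics/{tag}.pkl','rb'))
def ray(s,u,v):
    f=240/np.tan(np.radians(s['fov_y'])/2)
    d=np.array(s['rotation'])@np.array([(u-s['cx'])/f,(v-s['cy'])/f,1.]); return np.array(s['position']),d/np.linalg.norm(d)
def onz(s,u,v,z):
    p,d=ray(s,u,v); return p+d*(z-p[2])/d[2]
def proj(s,P):
    f=240/np.tan(np.radians(s['fov_y'])/2)
    c=np.array(s['rotation']).T@(np.array(P)-np.array(s['position'])); return np.array([s['cx']+f*c[0]/c[2],s['cy']+f*c[1]/c[2]])
E
python3 - <<'E'
from h import *
a=[snap(n,n+'0') for n in('scene','side','wrist')]
for s in a: print(s['position'],s['fov_y'],s['cx'],s['cy'],np.round(s['rotation'],3).tolist())
print(robot.state())
E
```

```text
[1.00671386 0.64912664 0.59869511] 46.39084590265437 310.37633737961477 251.25114387924683 [-0.131, 0.264, 0.852, -0.433]
[ 0.05232469 -0.48992311  0.57323753] 49.59462714344413 326.5873558054758 250.96399153190637 [-0.44, 0.815, -0.329, 0.186]
[0.08646027 0.6474764  0.37262955] 69.49840890760726 319.2429811031033 240.27765741345036 [0.113, 0.779, 0.61, 0.088]
{'time': 0.15, 'q': array([-1.426205  ,  0.33377097,  0.03988517,  1.46606079, -0.01342072,
        1.34330481, -0.05851337]), 'joint_vel': array([-0.00012925, -0.0028423 , -0.00032484, -0.00264477, -0.00071521,
       -0.00118515, -0.0009787 ]), 'joint_torque': array([ 2.89137810e-03, -6.59037709e+01,  1.36713356e+00, -4.05867076e+01,
        1.67131028e-02,  9.66174819e-03, -5.39386417e-05]), 'tool_pos': array([0.15683563, 0.63043942, 0.23861486]), 'orientation': array([-4.41896078e-05,  1.21615474e-01,  9.92577084e-01, -6.37409741e-04]), 'wrist_force': array([0.22725412, 0.39785893, 0.01685779]), 'wrist_torque': array([ 0.0358119 ,  0.01337827, -0.02143407]), 'finger_force': 0.0, 'gripper_width': 0.08519450967534246}
```

View pics/scene0.png

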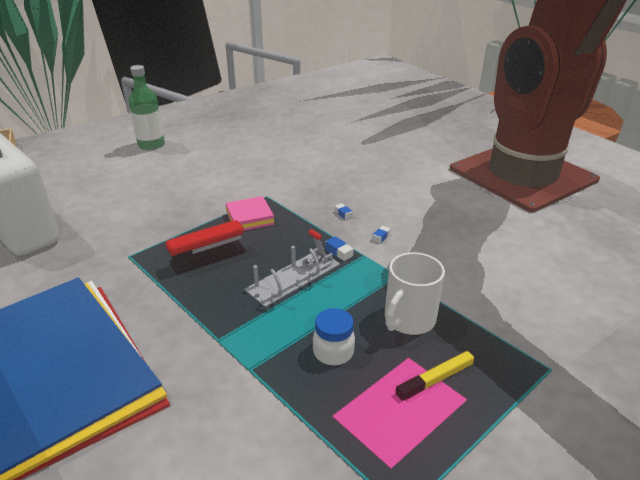

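View pics/side0.png

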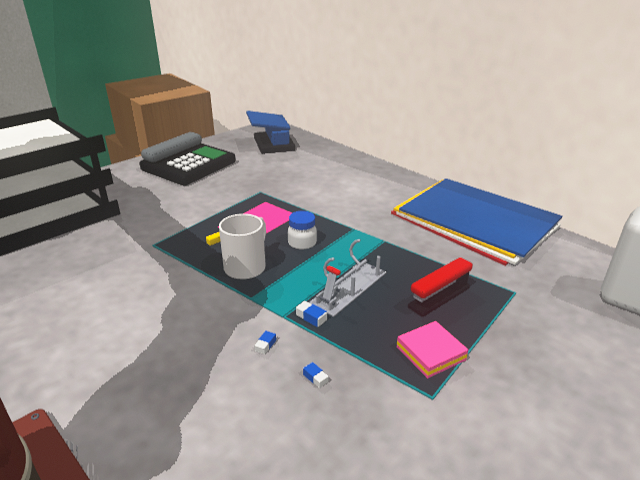

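The scene picture shows the file, with the lever's red roll at (315,235) and the eraser against it at (340,247). In the side picture they are at (333,270) and (311,313). Candidates for the eraser: on the file (340,247), and smaller ones on the desk at (343,211) and (381,235). I choose the one on the cover, which is also the largest. Next I measure and take one close crop.

```bash
python3 - <<'E'
from h import *
sc,si=load('scene0'),load('side0')
def tri(u,v):
    p,d=ray(sc,*u);q,e=ray(si,*v)
    t=np.linalg.lstsq(np.c_[d,-e],q-p,rcond=None)[0]
    a,b=p+t[0]*d,q+t[1]*e; return (a+b)/2,np.linalg.norm(a-b)
# file corners: far-left (+157,-244), near (-157,-244), (-157,398),(157,398)
F=np.array([[.157,-.244],[-.157,-.244],[-.157,.398]])
for s,c in((si,[(515,293),(433,398),(155,246)]),(sc,[(130,258),(267,197),(550,370)])):
    W=np.array([onz(s,*p,.003)[:2] for p in c]); print(W.round(3).tolist())
    fm,wm=F.mean(0),W.mean(0); a,b=(F-fm)@[1,1j],(W-wm)@[1,1j]
    th=np.angle(np.sum(b*np.conj(a))); R=np.array([[np.cos(th),-np.sin(th)],[np.sin(th),np.cos(th)]])
    t=wm-R@fm; print('th',np.degrees(th),'o',t,'res',((F@R.T+t)-W).round(4).tolist())
def red(s,box):
    h=cv2.cvtColor(s['frame'],cv2.COLOR_RGB2HSV); x0,x1,y0,y1=box
    m=((h[...,0]<8)|(h[...,0]>172))&(h[...,1]>150)&(h[...,2]>60)
    ys,xs=np.nonzero(m[y0:y1,x0:x1]); return xs.mean()+x0,ys.mean()+y0,len(xs)
r1=red(sc,(305,330,225,245)); r2=red(si,(322,345,260,280)); print(r1,r2,tri(r1[:2],r2[:2]))
def er(s,box):
    h=cv2.cvtColor(s['frame'],cv2.COLOR_RGB2HSV); x0,x1,y0,y1=box
    m=((h[...,0]>100)&(h[...,0]<130)&(h[...,1]>140)&(h[...,2]>70))
    ys,xs=np.nonzero(m[y0:y1,x0:x1]); return xs.mean()+x0,ys.mean()+y0,len(xs)
print('blue',er(sc,(322,360,230,262)),er(si,(290,335,295,330)))
a=cv2.resize(sc['frame'][195:305,230:370],None,fx=2.8,fy=2.8,interpolation=2)
b=cv2.resize(si['frame'][235:345,265:405],None,fx=2.8,fy=2.8,interpolation=2)
cv2.imwrite('pics/crop0.png',np.hstack([a,b])[:,:,::-1])
E
```

```text
Traceback (most recent call last):
  File "h.py", line 11, in onz
    p,d=ray(s,u,v); return p+d*(z-p[2])/d[2]
        ~~~^^^^^^^
  File "h.py", line 9, in ray
    d=np.array(s['rotation'])@np.array([(u-s['cx'])/f,(v-s['cy'])/f,1.]); return np.array(s['position']),d/np.linalg.norm(d)
      ~~~~~~~~~~~~~~~~~~~~~~~^~~~~~~~~~~~~~~~~~~~~~~~~~~~~~~~~~~~~~~~~~~
ValueError: matmul: Input operand 1 has a mismatch in its core dimension 0, with gufunc signature (n?,k),(k,m?)->(n?,m?) (size 3 is different from 4)
```

View pics/wrist0.png

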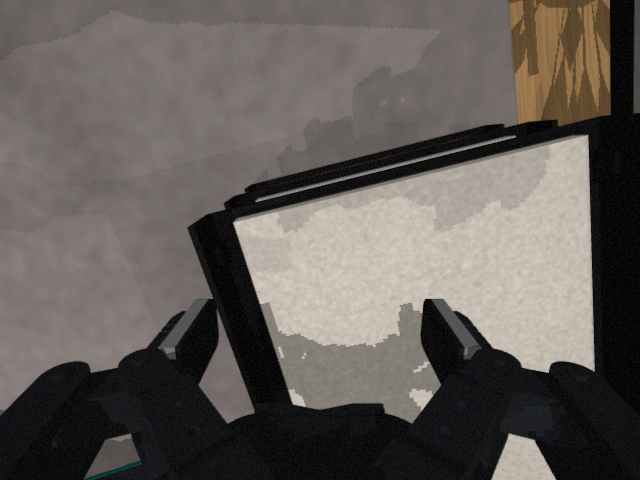

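The wrist picture shows only the letter tray under the gripper (the fingers at (190,330) and (450,330)). The camera rotation is a quaternion, so I fix that.

```bash
sed -i 's/np.array(s\[.rotation.\])/rot(s)/g' h.py; cat >> h.py <<'E'
from scipy.spatial.transform import Rotation as Ro
def rot(s): return Ro.from_quat(np.roll(s['rotation'],-1)).as_matrix()
def tri(a,u,b,v):
    p,d=ray(a,*u);q,e=ray(b,*v)
    t=np.linalg.lstsq(np.c_[d,-e],q-p,rcond=None)[0]
    x,y=p+t[0]*d,q+t[1]*e; return (x+y)/2,np.linalg.norm(x-y)
def cen(s,box,col):
    h=cv2.cvtColor(s['frame'],cv2.COLOR_RGB2HSV); x0,x1,y0,y1=box
    m=((h[...,0]<8)|(h[...,0]>172))&(h[...,1]>150)&(h[...,2]>60) if col=='red' else (h[...,0]>100)&(h[...,0]<130)&(h[...,1]>140)&(h[...,2]>70)
    ys,xs=np.nonzero(m[y0:y1,x0:x1]); return xs.mean()+x0,ys.mean()+y0,len(xs)
E
cat > m.py <<'E'
from h import *
sc,si=load('scene0'),load('side0')
F=np.array([[.157,-.244],[-.157,-.244],[-.157,.398]])
for s,c in((si,[(515,293),(433,398),(155,246)]),(sc,[(130,258),(267,197),(550,370)])):
    W=np.array([onz(s,*p,.003)[:2] for p in c]); print(W.round(3).tolist())
    fm,wm=F.mean(0),W.mean(0); a,b=(F-fm)@[1,1j],(W-wm)@[1,1j]
    th=np.angle(np.sum(b*np.conj(a))); R=np.array([[np.cos(th),-np.sin(th)],[np.sin(th),np.cos(th)]])
    t=wm-R@fm; print('th',np.degrees(th),'o',t,'res',((F@R.T+t)-W).round(4).tolist())
r1=cen(sc,(305,330,225,245),'red'); r2=cen(si,(322,345,260,280),'red'); P=tri(sc,r1[:2],si,r2[:2]); print(r1,r2,P,'file',R.T@(P[0][:2]-t))
b1=cen(sc,(322,360,230,262),'b');b2=cen(si,(290,335,295,330),'b')
P=tri(sc,b1[:2],si,b2[:2]);print('blue',b1,b2,P,'file',R.T@(P[0][:2]-t))
a=cv2.resize(sc['frame'][195:305,230:370],None,fx=2.8,fy=2.8,interpolation=2)
b=cv2.resize(si['frame'][235:345,265:405],None,fx=2.8,fy=2.8,interpolation=2)
cv2.imwrite('pics/crop0.png',np.hstack([a,b])[:,:,::-1])
E
python3 m.py
```

```text
[[0.824, -0.2], [0.516, -0.242], [0.432, 0.385]]
th 7.695948856578608 o [0.63892904 0.01793108] res [[0.0027, -0.0029], [-0.0003, -0.0031], [-0.0024, 0.006]]
[[0.826, -0.191], [0.518, -0.234], [0.435, 0.396]]
th 7.617416320983993 o [0.64118204 0.0269858 ] res [[0.0027, -0.0031], [-0.0004, -0.0017], [-0.0023, 0.0047]]
(np.float64(314.5230769230769), np.float64(233.96923076923076), 65) (np.float64(333.046875), np.float64(270.0625), 64) (array([0.56855315, 0.01212564, 0.06838656]), np.float64(0.0006687689513395162)) file [-0.07395779 -0.0051015 ]
blue (np.float64(333.4467005076142), np.float64(244.27918781725887), 197) (np.float64(312.69924812030075), np.float64(314.1766917293233), 266) (array([ 0.51190706, -0.00357526,  0.01442902]), np.float64(0.007047496439612415)) file [-0.13218526 -0.01315497]
```

View pics/crop0.png

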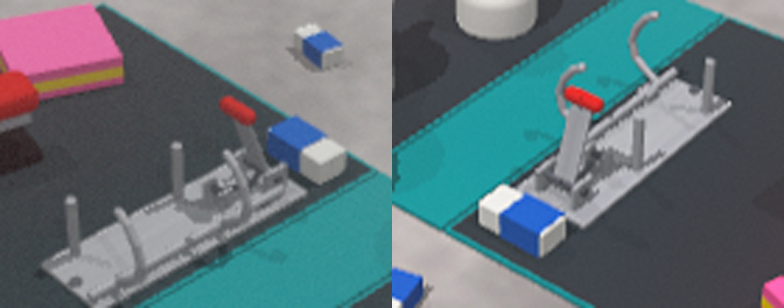

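The crop confirms the choice. The large eraser lies across the file just ahead of the lever's foot, in the left half at (307,139) and in the right half at (523,212). The red roll is upright at (237,110) and (584,99). Now I check the eraser corners, the notes, and the lengths to move.

```bash
cat >> h.py <<'E'
TH=np.radians(7.65); O=np.array([.639,.022]); RF=np.array([[np.cos(TH),-np.sin(TH)],[np.sin(TH),np.cos(TH)]])
def f2w(x,y): return RF@[x,y]+O
def w2f(p): return RF.T@(np.array(p)[:2]-O)
def tool():
    st=robot.state(); return st, Ro.from_quat(np.roll(st['orientation'],-1)).as_matrix()
def delta(x,y,z):
    st,R=tool(); a=np.degrees(np.arctan2(R[1,0],R[0,0])); d=R.T@(np.r_[f2w(x,y),z]-st['tool_pos'])
    return (d*1000).round(1), 'turn',round((a-187.65+180)%360-180,2)
E
python3 - <<'E'
from h import *
sc,si=load('scene0'),load('side0')
def blob(s,seed,hw):  # eraser top: bright white or blue, not grey
    pass
C=lambda x,y:(265+(x-392)/2.8,235+y/2.8); D=lambda x,y:(230+x/2.8,195+y/2.8)
for n,s,pts in(('side',si,[C(500,186),C(567,220),C(543,236),C(480,203)]),('scene',sc,[D(297,117),D(345,152),D(318,160),D(269,130)])):
    W=[w2f(onz(s,*p,.021)) for p in pts]; print(n,np.round(W,3).tolist(),np.mean(W,0).round(4))
# plate corner nearest lever, notes top
print('notes side',[w2f(onz(si,*p,.025)).round(3).tolist() for p in((397,350),(432,322),(468,353),(432,370))])
print('notes scene',[w2f(onz(sc,*p,.025)).round(3).tolist() for p in((227,205),(264,198),(273,212),(234,223))])
print('stapler side',[w2f(onz(si,*p,.003)).round(3).tolist() for p in((410,303),(425,311))])
for p in((-.133,.06),(-.04,0)): print(f2w(*p),delta(*p,.239))
E
```

```text
side [[-0.122, 0.022], [-0.122, -0.029], [-0.142, -0.027], [-0.142, 0.021]] [-0.1317 -0.0032]
scene [[-0.14, -0.018], [-0.136, 0.03], [-0.117, 0.024], [-0.117, -0.02]] [-0.1277  0.0039]
notes side [[-0.127, -0.165], [-0.036, -0.176], [-0.066, -0.252], [-0.13, -0.226]]
notes scene [[-0.055, -0.237], [-0.125, -0.209], [-0.105, -0.156], [-0.027, -0.175]]
stapler side [[0.009, -0.111], [0.006, -0.142]]
[0.49919645 0.06376085] (array([-4.690e+02, -4.673e+02,  2.000e-01]), 'turn', np.float64(-21.62))
[0.59935601 0.01667515] (array([-5.776e+02, -4.888e+02,  3.000e-01]), 'turn', np.float64(-21.62))
```

move_arm --steps '[-0.034,-0.032,0,0,-0.034,-0.032,0,0,-0.034,-0.032,0,0,-0.034,-0.032,0,0,-0.034,-0.032,0,0,-0.034,-0.032,0,0,-0.034,-0.032,0,0,-0.034,-0.032,0,0]' --grip 0

```text
time: 0.95
tool_pos: [0.3597, 0.3148, 0.2393]
orientation: [-0.0, 0.122, 0.993, 0.0]
wrist_force: [0.2, 0.3, -0.3]
gripper_width: -0.0
finger_force: 0.0
```

move_arm --steps '[-0.034,-0.032,0,0,-0.034,-0.032,0,0,-0.034,-0.032,0,0,-0.034,-0.032,0,0,-0.034,-0.032,0,0,0,0,0,-7.2,0,0,0,-7.2,0,0,0,-7.2]'

```text
time: 1.75
tool_pos: [0.4854, 0.1199, 0.2391]
orientation: [-0.0, -0.069, 0.998, -0.0]
wrist_force: [0.3, 0.5, 0.1]
gripper_width: -0.0001
finger_force: 0.0
```

```bash
python3 - <<'E'
from h import *
s=snap('wrist','wrist1'); st=robot.state(); print(st['time'],st['tool_pos'],st['gripper_width'],delta(-.133,.055,.08))
for p in((-.13,0,.021),(-.071,0,.069)): print(proj(s,np.r_[f2w(*p[:2]),p[2]]))
print(cen(s,(0,640,0,480),'b'),cen(s,(0,640,0,480),'red'))
E
```

```text
1.8 [0.48530433 0.12007064 0.2391277 ] 0.00024456812678832227 (array([ -5.6, -62.7, 159.1]), 'turn', np.float64(0.68))
[206.73432512 219.27184861]
[196.44791931 290.66737853]
(np.float64(184.2347670250896), np.float64(166.48984468339307), 1674) (np.float64(96.41698048613489), np.float64(362.727490585416), 2921)
```

View pics/wrist1.png

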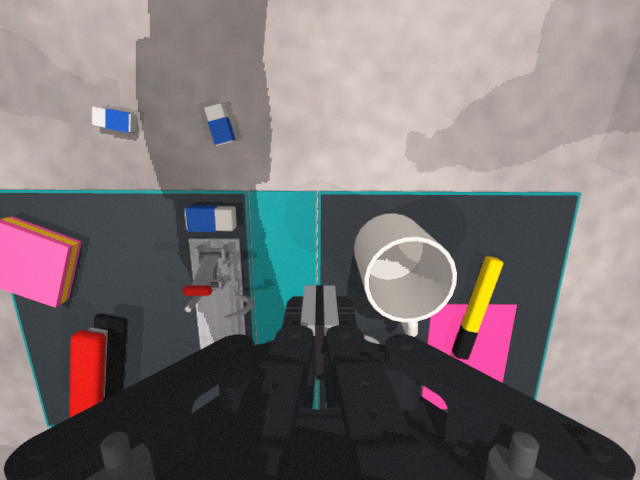

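The wrist view shows the eraser at (210,219), the lever roll at (197,291) and the mug rim's left edge at (357,255), matching the predictions within 4 px. I check the mug's clearance before going down.

```bash
python3 - <<'E'
from h import *
s=load('wrist1')
for p,z in(((365,275),.095),((410,275),.095),((354,250),.05),((236,219),.021),((186,219),.021)): print(w2f(onz(s,*p,z)).round(4))
E
```

```text
[-0.0986  0.157 ]
[-0.0988  0.1959]
[-0.1066  0.1516]
[-0.1305  0.0305]
[-0.1302 -0.0216]
```

move_arm --steps '[-0.003,-0.03,0.02,0.7,-0.003,-0.03,0.04,0,0,0,0.045,0,0,0,0.045,0,0,0,0.035,0,0,0,0.02,0,0,0,0.01,0,0,0,0.005,0]'

```text
time: 2.6
tool_pos: [0.4987, 0.0616, 0.0188]
orientation: [-0.0, -0.06, 0.998, -0.0]
wrist_force: [-0.6, 0.1, -0.2]
gripper_width: -0.0
finger_force: 0.0
```

```bash
python3 - <<'E'
from h import *
st=robot.state(); print(st['time'],st['tool_pos'],w2f(st['tool_pos']),st['wrist_force'],delta(-.133,-.037,.018))
E
```

```text
2.6 [0.49869317 0.06158387 0.01882379] [-0.13378861  0.0579094 ] [-0.63817568  0.12658169 -0.21576039] (array([ -2.1, -94.9,   0.9]), 'turn', np.float64(-0.79))
```

move_arm --steps '[-0.002,-0.008,0,-0.8,0,-0.01,0,0,0,-0.01,0,0,0,-0.01,0,0,0,-0.01,0,0,0,-0.01,0,0,0,-0.01,0,0,0,-0.01,0,0]'

```text
time: 3.4
tool_pos: [0.5119, -0.0159, 0.0199]
orientation: [0.001, -0.067, 0.998, 0.0]
wrist_force: [0.7, 1.2, 2.0]
gripper_width: 0.0002
finger_force: 0.9
```

```bash
python3 - <<'E'
from h import *
st=robot.state(); print(st['time'],w2f(st['tool_pos']),st['wrist_force'],delta(-.134,-.035,.018))
s=snap('wrist','wrist2')
E
```

```text
3.4 [-0.13100271 -0.02060929] [0.73183154 1.18661083 1.98966403] (array([  3. , -14.4,   1.9]), 'turn', np.float64(0.08))
```

View pics/wrist2.png

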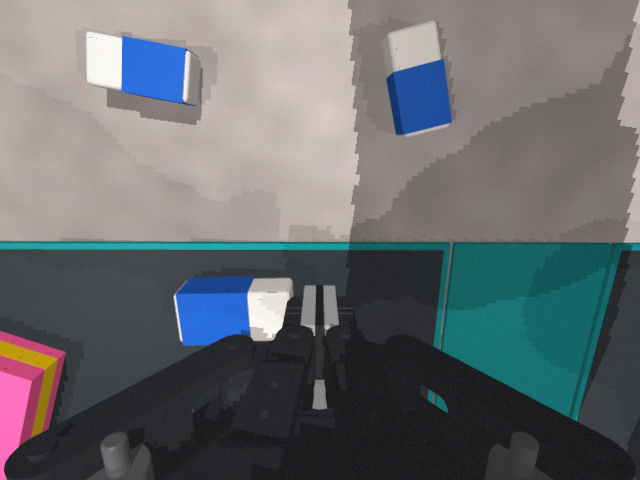

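The eraser at (232,310) has gone straight along with the finger at (290,300) and lies flat. I push a little farther, then back off.

move_arm --steps '[0.002,-0.008,0,0,0,-0.008,0,0,0,-0.002,0,0,0,0.006,0,0,0,0.012,0,0,0,0.01,-0.02,0,0,0,-0.04,0,0,0,-0.045,0]'

```text
time: 4.25
tool_pos: [0.5067, -0.004, 0.1246]
orientation: [-0.001, -0.068, 0.998, -0.0]
wrist_force: [0.7, 0.5, -0.0]
gripper_width: 0.0
finger_force: 0.0
```

```bash
python3 - <<'E'
from h import *
st=robot.state(); print(st['time'],w2f(st['tool_pos']),st['tool_pos'],st['wrist_force'],delta(-.042,0,.125))
s=snap('wrist','wrist3'); snap('side','side3')
E
```

```text
4.25 [-0.13462879 -0.00818984] [ 0.50665968 -0.00403892  0.12459069] [ 0.70938873  0.49577215 -0.022453  ] (array([-92.7,   7.9,  -0.7]), 'turn', np.float64(0.2))
```

View pics/wrist3.png

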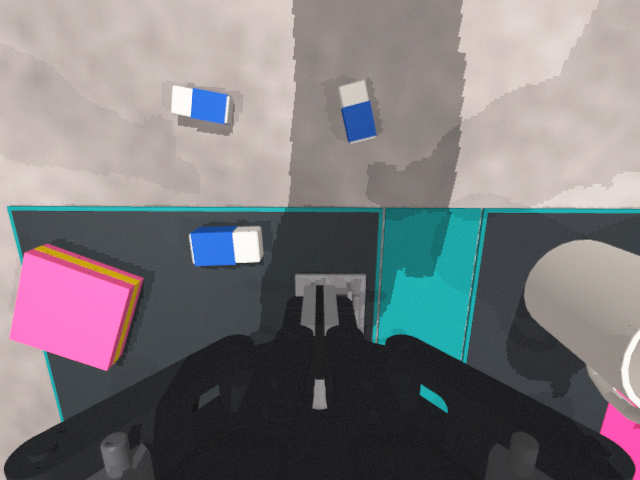

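```bash
python3 - <<'E'
from h import *
s=load('wrist3')
print([w2f(onz(s,*p,.021)).round(4) for p in((190,247),(262,245))])
E
```

```text
[array([-0.1317, -0.1016]), array([-0.1335, -0.0497])]
```

move_arm --steps '[-0.03,0.004,0,0,-0.035,0.004,0,0,-0.028,0,0,0,0,0,0.02,0,0,0,0.02,0,0,0,0.015,0,0,0,0.008,0,0,0,0,0]'

```text
time: 5.15
tool_pos: [0.5982, 0.0152, 0.0604]
orientation: [-0.001, -0.068, 0.998, -0.0]
wrist_force: [-0.8, 0.5, -0.0]
gripper_width: -0.0003
finger_force: 0.0
```

```bash
python3 - <<'E'
from h import *
st=robot.state(); print(st['time'],w2f(st['tool_pos']),st['tool_pos'],st['wrist_force'])
a,b=snap('side','side4')['frame'][225:345,255:415],snap('scene','scene4')['frame'][190:310,230:390]
cv2.imwrite('pics/crop4.png',np.hstack([cv2.resize(x,None,fx=2.5,fy=2.5,interpolation=2) for x in(a,b)])[:,:,::-1])
E
```

```text
5.15 [-0.04134666 -0.00129359] [0.59819354 0.0152138  0.06036047] [-0.83174448  0.4976227  -0.02123536]
```

View pics/crop4.png

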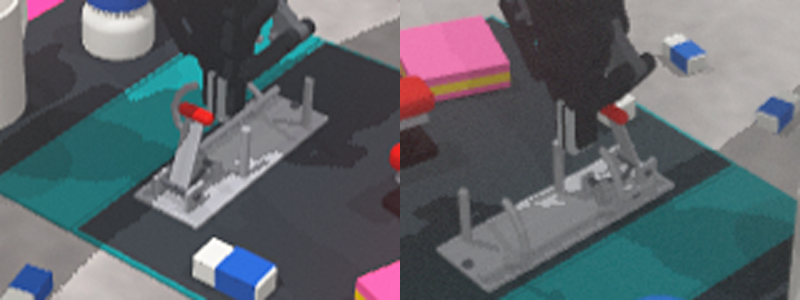

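The eraser has moved 80 mm aside and lies flat, at (235,268) in the left half. The fingertips stand on the inner side of the red roll, which is at (197,114) in the left half and (612,114) in the right. Now I push the lever over.

move_arm --steps '[0.01,0.001,0,0,0.01,0,0,0,0.01,0,0,0,0.01,0,0,0,0.01,0,0,0,0.01,0,0,0,0.01,0,0,0,0.008,0,0,0]'

```text
time: 6.05
tool_pos: [0.5201, 0.005, 0.0615]
orientation: [-0.0, -0.067, 0.998, 0.0]
wrist_force: [-0.3, -0.6, -0.3]
gripper_width: -0.0004
finger_force: 0.0
```

```bash
python3 - <<'E'
from h import *
st=robot.state(); print(st['time'],w2f(st['tool_pos']),st['tool_pos'],st['wrist_force'])
s=snap('side','side5'); cv2.imwrite('pics/crop5.png',cv2.resize(s['frame'][225:345,255:415],None,fx=3,fy=3,interpolation=2)[:,:,::-1])
print(proj(s,np.r_[f2w(-.145,0),.013]),cen(s,(285,350,250,330),'red'))
E
```

```text
6.05 [-0.12008449 -0.00104385] [0.52012325 0.00497963 0.06147178] [-0.3271581  -0.55641501 -0.31852394]
[304.89964315 317.32571613] (np.float64(305.39240506329116), np.float64(315.253164556962), 79)
```

The red roll is at (305,315), against a predicted (305,317) when shut, so the lever has snapped. I lift away and check.

move_arm --steps '[0,0,-0.02,0,0,0,-0.04,0,0,0,-0.04,0,0,0,-0.04,0,0,0,-0.04,0,0,0,0,0,0,0,0,0,0,0,0,0]'

```text
time: 6.9
tool_pos: [0.5208, 0.0051, 0.2402]
orientation: [-0.001, -0.067, 0.998, -0.0]
wrist_force: [-0.4, 0.9, -0.8]
gripper_width: 0.0003
finger_force: 0.0
```

```bash
python3 - <<'E'
from h import *
a=snap('side','side6'); b=snap('scene','scene6')
r1=cen(a,(285,350,250,330),'red'); r2=cen(b,(310,365,225,270),'red'); P=tri(a,r1[:2],b,r2[:2]); print(r1,r2,P,w2f(P[0]))
cv2.imwrite('pics/crop6.png',np.hstack([cv2.resize(x,None,fx=2,fy=2,interpolation=2) for x in(a['frame'][190:410,200:400],b['frame'][180:400,200:400])])[:,:,::-1])
E
```

```text
(np.float64(305.42105263157896), np.float64(317.6973684210526), 76) (np.float64(345.3421052631579), np.float64(244.21052631578948), 38) (array([0.49531868, 0.00273038, 0.01208557]), np.float64(0.001715803347166484)) [-1.44967721e-01  2.89349392e-05]
```

View pics/crop6.png

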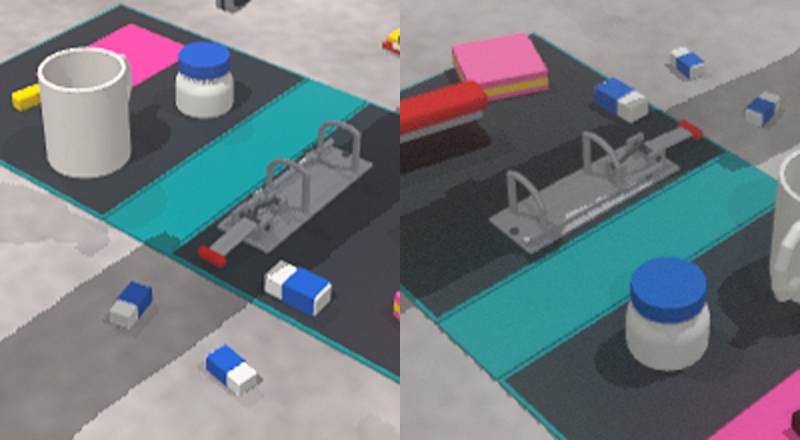

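The lever lies shut with its roll at (212,256), measured at x -145 mm and 12 mm up, and both arches are closed on their posts. The eraser lies flat and clear at (298,287).

```bash
python3 -c "
from workcell import robot
print(robot.sign_off())"
```

```text
the job is handed in; nothing more can be done
None
```

The job is handed in: the eraser was pushed 80 mm aside and lies flat on the back cover, then the lever was pushed over and snapped fully shut, with nothing else seen to move.

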